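# Right the toppled detergent bottle and stow the supply tray

### The arm

A 6-joint arm with a two-finger parallel gripper is mounted at the origin on the work surface. World frame = base frame: x ahead of the robot, y to its left, z up, the work surface at z = 0. Lengths are in m, angles in rad, forces in N, time in s.
With the tool pointing down it reaches from about 0.425 to 0.95 m from the base axis. Payload 3.5 kg.
Tool frame: the origin (TCP) lies between the finger pads; the fingertips stand 14 mm ahead of it and the grasp point (between the pads) lies 5 mm behind it; z points along the fingers, x is the direction in which the jaws open and shut, and the axes are right-handed (so a half turn about z gives the same grasp; the last joint's range is limited). The gripper opens to 85 mm and grips with 20 to 120 N. Pads are 22 mm wide; open, the fingers measure 114 mm over their backs; the gripper's body (76 mm by 85 mm) begins 54 mm behind the grasp point. The pads swing forward as they close: fully open they stand 13 mm farther back than shut.
Start: joints at [1.134, 0.286, 1.577, -0, 1.279, -0.15], TCP at [0.191, 0.647, 0.245] pointing down, gripper open.
Joint ranges: [-2.77, 2.77], [-0.9, 2.22], [0.21, 2.48], [-1.53, 4.67], [0.24, 2.81], [-2.84, 2.84]. Speed limits (rad/s): [2.79, 2.79, 3.14, 3.14, 3.14, 3.14].

### API

Orientations are given as a unit quaternion [x, y, z, w].
In Python, from workcell import robot, vision gives the robot as it stands.
- The arm moves only by the tool carry_out, never from a script. Its argument "deltas" is a list of rows, each a list of 3 entries, a list of its own where there are three numbers: the turn, a rotation vector about the world's x, y, z in rad, then the shift along the world's x, y, z in mm, then the opening, from 0 (shut) to 1 (fully open). A call has 1 to 8 rows; each row shifts and turns the commanded pose from where the row before left it; what a row does not reach is not made up. A row lasts 1/10 s, in which the tool goes at most 50 mm and 8.59 degrees, less where a joint would pass 70% of its speed; a pose out of reach is approached as far as the arm can. A call is refused whole if a number of a shift passes 50 or a number of a turn 0.15, either way. A call with a gripper value outside its range is refused whole. The fingers move at their own pace and stop on an object; "grip_force" is the grip in N (left out, the last holds). Time passes only in rows, so rows that do not move let the fingers close. It gives the time, the measured TCP pose, the force and the opening at its end, in the units of the state.
- robot.get_obs(): the state, without advancing time (a new reading comes with each control period).
- vision.get_image(name): name is "scene" or "top" or "wrist"; returns a dict with "frame" (384x512x3 uint8, red, green, blue), "mtx" (3x3 intrinsics, pixels), "D" ([k1, k2, p1, p2, k3] as OpenCV has them; the pictures are not rectified), "cam_to_world" (4x4, takes a point from camera to world coordinates). Camera axes: x right, y down, z forward; pixel columns grow to the right and rows downward; lengths in m; the calibration is good to about 2 mm. A picture is of the moment at which its call begins. There is no depth.
- robot.finish_job(): hands the job in, once; it reports no verdict.
The state is a dict: "time_s": time; "joint_pos": joint angles; "qvel": joint speeds; "tau": joint torques, N m; "position": TCP position; "ee_rot": TCP orientation; "contact_force": force on the tool from outside, world axes, zero at the start; "moment": the same for the moment, N m; "grip_width": finger opening in m.
Only numpy, scipy, OpenCV 4.12 (cv2) and the standard library are available. Lean on these libraries where they do the work, as an engineer would, in place of code of your own. Each camera call takes 0.05 s, during which the arm holds its last target. There are 200 camera calls.

### The job

The orange detergent bottle has fallen over on the counter. Stand it upright on the green coaster in the pulled-out tray, setting it down gently and letting go, then push the tray fully home with both bottles still standing in it. Do not knock the other bottle over or shove the cup, the yellow carton or the white basket about.

Things in the scene. Friction and masses are not known exactly. Their poses are not given: they have to be found in the camera images.
- bottle: Toppled orange detergent bottle, 0.3 kg, 150 mm long: flat-sided body 46 x 52 x 105 mm, then a shoulder and a white cap 28 mm across. Origin at the centre of its base; own z runs from base to cap, own x along the 46 mm, own y along the 52 mm. It lies on a 52 mm wide side, own y level, its axis 23 mm above the counter, cap pointing roughly away from the robot.
- coaster: Loose green plastic disc, 90 mm across, 5 mm thick, lying on the tray floor in either the left or the right place, 120 mm from the white bottle. Origin at the centre of its underside; its top is 5 mm higher.
- softener: White round softener bottle with a blue cap, 56 mm across, 185 mm tall, 0.4 kg, standing in the tray's other place. Origin at the centre of its base, z up.
- station: White supply station fixed to the counter: base 180 x 270 mm, side and back walls 60 mm high, open at the front and top. Origin at the centre of its underside; own x points to the back wall, that is the way the tray slides home; y to its left.
- tray (a joint): How far the tray is pulled out of the station towards the robot, m: 0 is fully home, against a stop; 0.13 is the end of travel. It slides with about 2 N of friction and stays where it is left; it takes about 3 N to push slowly.
- tray_floor (a point): Centre of the tray's floor (its top face, 19 mm above the counter); axes as the station's. The steel tray is 160 x 250 mm with an 18 mm rim; its blue front panel is 40 mm high and stands 83 mm in front of this point.
- tray_handle (a point): Middle of the steel bar handle on the tray's front, 36 mm above the counter; the bar is about 10 mm thick, 110 mm long across the front (station's y) and 35 mm before the blue panel. Push it along the station's x to send the tray home.
- cup: Blue plastic measuring cup standing on the counter, 60 mm across, 55 mm tall. Origin under its centre.
- carton: Yellow carton standing on the counter, 60 x 110 x 70 mm tall. Origin under its centre.
- basket: White open basket on the counter, 100 x 140 x 60 mm tall. Origin under its centre.
Things that resemble listed ones, but are neither listed nor needed, are in the scene too. There is more than one size of the coaster; the job needs the larger.

How it is judged:
On the way, in this order (a step that is already met when the one before it is completed fails the run):
1. the orange bottle stands upright on the green coaster, released, with the tray still pulled out (angle between bottle's own z axis and vertical below 0.1 rad and horizontal distance between bottle and coaster below 0.022 m and z of bottle in the frame of coaster between 0.002 and 0.01 m and contact force between bottle and the fingers below 0.1 N and value of joint tray above 0.03 m), for 0.2 s.
2. the tray is pushed fully home (value of joint tray below 0.006 m), for 0.2 s.
At the end, for the whole second after the job is handed in: The tray is home (within 6 mm), the orange bottle stands upright (within 0.1 rad) on the coaster, centred within 22 mm, the coaster lies flat on the tray floor, the white bottle stands upright on the tray floor (each within 4 mm in height), and both bottles are at rest (value of joint tray below 0.006 m and angle between each of bottle, softener's own z axis and vertical below 0.1 rad and horizontal distance between bottle and coaster below 0.022 m and z of bottle in the frame of coaster between 0.002 and 0.01 m and z of each of coaster, softener in the frame of tray_floor below 0.004 m and linear speed of each of bottle, softener below 0.02 m/s); the robot touches nothing.
It fails at once if the white softener bottle is tipped by more than 0.3 rad (angle between softener's own z axis and vertical above 0.3 rad).
It fails at once if the orange bottle is dropped or rammed onto the coaster (over 60 N) (contact force between bottle and coaster above 60 N).
It fails at once if the cup, carton or basket is moved by more than 30 mm (distance of any of cup, carton, basket from where it was at the start of the episode above 0.03 m).
It also fails if it takes over 66 s, if anything falls off the work surface, if the arm or the gripper's body presses on something with over 40 N, if the wrist force passes 120 N, or if a joint passes its speed limit or range.

## Working session

There is one attempt and no reset: what is moved stays moved. The work goes in short steps, Python scripts to look and compute and a tool call to move; the robot and the scene stay as the last step left them, time stands still between calls to the robot, and variables do not carry over. Pictures are saved under pics/ and viewed, about 8 in all and at most 12, crops included, and the job is handed in when it is done.

Besides the shell and the picture viewer there is one more tool, called as name([rows], argument=value, ...), one row to a line, values as JSON. carry_out: Moves the arm, as the interface text tells. Its arguments: {"type":"object","properties":{"deltas":{"type":"array"},"grip_force":{"type":"number"}},"required":["deltas"]}

```bash
mkdir -p pics; ls; cat > h.py <<'E'
import numpy as np, cv2
from workcell import robot, vision
def snap(name,out):
    im=vision.get_image(name); cv2.imwrite(f'pics/{out}.png',im['frame'][...,::-1]); np.savez(f'pics/{out}.npz',**{k:np.array(im[k]) for k in im}); return im
def load(out): return np.load(f'pics/{out}.npz')
def w(im,px,z):
    px=np.array(px,float).reshape(-1,1,2); n=cv2.undistortPoints(px,np.array(im['mtx'],float),np.array(im['D'],float)).reshape(-1,2)
    T=np.array(im['cam_to_world']); d=np.c_[n,np.ones(len(n))]@T[:3,:3].T; o=T[:3,3]
    return o+d*((z-o[2])/d[:,2])[:,None]
def proj(im,P):
    T=np.linalg.inv(np.array(im['cam_to_world'])); 
    return cv2.projectPoints(np.array(P,float).reshape(-1,1,3),cv2.Rodrigues(T[:3,:3])[0],T[:3,3],np.array(im['mtx'],float),np.array(im['D'],float))[0].reshape(-1,2)
E
python3 - <<'E'
from h import *
a=snap('top','top0');b=snap('scene','scene0')
for i in(a,b): print(np.round(i['cam_to_world'],3).tolist())
print(robot.get_obs())
E
```

```text
pics
[[-0.009, -0.997, 0.077, 0.521], [-1.0, 0.009, 0.0, 0.104], [-0.001, -0.077, -0.997, 1.079], [0.0, 0.0, 0.0, 1.0]]
[[0.587, 0.642, -0.493, 1.123], [0.809, -0.46, 0.365, -0.323], [0.007, -0.613, -0.79, 0.935], [0.0, 0.0, 0.0, 1.0]]
{'time_s': 0.1, 'joint_pos': array([ 1.13400953e+00,  2.87085828e-01,  1.57804385e+00, -3.67806653e-05,
        1.27857766e+00, -1.49964958e-01]), 'qvel': array([-0.00078758, -0.00094513, -0.00232792, -0.00123438, -0.00030225,
        0.00154128]), 'tau': array([ 1.55144471e-04, -4.07293761e+01, -2.93700188e+01, -1.35882915e-04,
        3.42260086e-03,  7.55460547e-06]), 'position': array([0.19067622, 0.64691945, 0.24407245]), 'ee_rot': array([ 8.00903772e-01,  5.98792143e-01, -9.23605900e-04,  5.15016709e-04]), 'contact_force': array([-1.21534489,  0.1711968 , -0.2182235 ]), 'moment': array([ 0.00451657,  0.0042477 , -0.03828968]), 'grip_width': 0.08548896719139584}
```

View pics/top0.png

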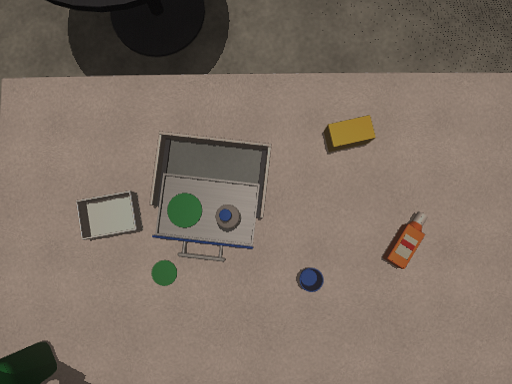

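View pics/scene0.png

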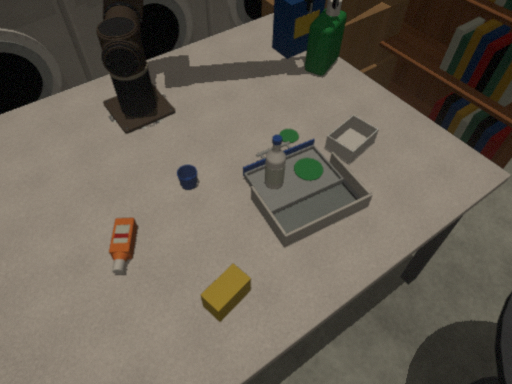

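```bash
cat > m.py <<'E'
from h import *
im=load('top0'); f=im['frame']; hsv=cv2.cvtColor(f,cv2.COLOR_RGB2HSV)
def blobs(lo,hi,n=3,minA=60):
    m=cv2.inRange(hsv,lo,hi); c,_=cv2.findContours(m,cv2.RETR_EXTERNAL,cv2.CHAIN_APPROX_NONE)
    return sorted([x for x in c if cv2.contourArea(x)>minA],key=cv2.contourArea)[::-1][:n]
for nm,lo,hi,z in [('green',(45,80,40),(75,255,255),.024),('orange',(3,150,120),(14,255,255),.046),('yellow',(18,120,100),(32,255,255),.07),('blue',(105,120,40),(125,255,255),.05)]:
    for c in blobs(lo,hi,5):
        (cx,cy),s,a=cv2.minAreaRect(c); b=cv2.boxPoints(((cx,cy),s,a))
        M=cv2.moments(c); cen=(M['m10']/M['m00'],M['m01']/M['m00'])
        print(nm,np.round((*cen,cx,cy,*s),1),w(im,[cen],z).round(3)[0,:2],'box',w(im,b,z)[:,:2].round(3).tolist())
E
python3 m.py; python3 - <<'E'
import cv2,numpy as np
f=cv2.imread('pics/top0.png')
a=cv2.resize(f[130:290,140:280],None,fx=3.5,fy=3.5,interpolation=cv2.INTER_CUBIC)
b=cv2.resize(f[205:275,380:435],None,fx=5,fy=5,interpolation=cv2.INTER_CUBIC)
o=np.zeros((600,790,3),np.uint8);o[:560,:490]=a;o[:350,500:775]=b;cv2.imwrite('pics/crop0.png',o)
E
```

```text
green [184.3 209.9 184.1 209.8  34.   33.5] [0.578 0.285] box [[0.56, 0.344], [0.637, 0.305], [0.597, 0.227], [0.52, 0.265]]
green [163.9 272.6 164.  272.5  25.   24. ] [0.419 0.336] box [[0.451, 0.367], [0.45, 0.306], [0.387, 0.305], [0.388, 0.367]]
green [  5.3 367.7   6.  367.5  11.   12. ] [0.179 0.743] box [[0.193, 0.758], [0.194, 0.726], [0.166, 0.726], [0.166, 0.757]]
orange [406.5 244.8 407.3 243.8  19.9  45.9] [ 0.484 -0.278] box [[0.451, -0.227], [0.549, -0.291], [0.522, -0.333], [0.425, -0.269]]
yellow [351.4 130.6 351.4 130.6  23.5  43.1] [ 0.771 -0.14 ] box [[0.788, -0.082], [0.812, -0.188], [0.753, -0.199], [0.73, -0.093]]
blue [308.2 277.  308.  277.   16.   16. ] [ 0.408 -0.028] box [[0.427, -0.008], [0.427, -0.048], [0.388, -0.047], [0.388, -0.007]]
blue [224.8 214.8 224.5 215.   10.   11. ] [0.564 0.179] box [[0.576, 0.193], [0.576, 0.165], [0.551, 0.166], [0.551, 0.193]]
```

View pics/crop0.png

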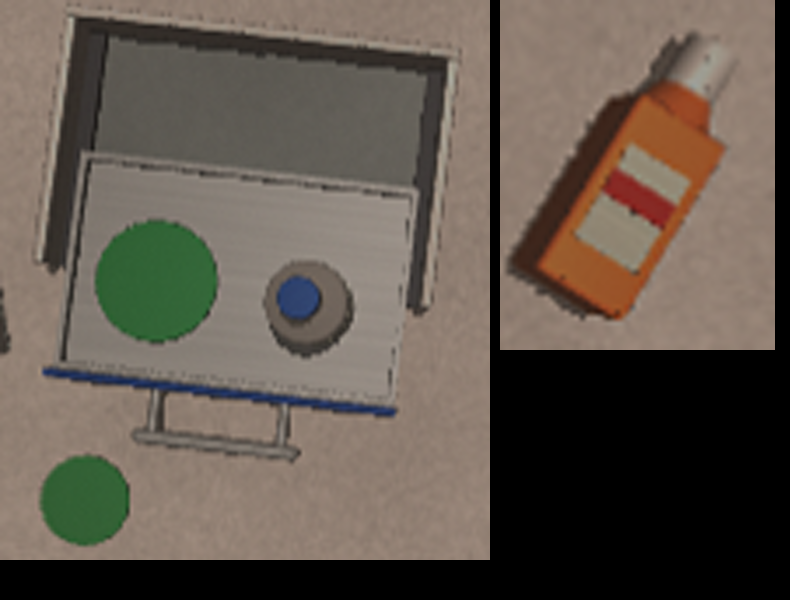

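```bash
python3 - <<'E'
from h import *
im=load('top0')
c=w(im,[(387.6,258.6),(404,268.6),(425,234.6),(409,224)],.046)[:,:2]
base=(c[0]+c[1])/2; sh=(c[2]+c[3])/2; d=sh-base
print('corners',c.round(3).tolist(),'base',base,'len',np.linalg.norm(d),'wid',np.linalg.norm(c[0]-c[1]),'yaw',np.degrees(np.arctan2(d[1],d[0])))
print('cap tip',w(im,[(423,214)],.025))
h=w(im,[(179.1,254.6),(224.3,260)],.041)[:,:2]; print('handle',h,h.mean(0), np.linalg.norm(h[0]-h[1]))
p=w(im,[(152.7,236.3),(253,247.4)],.04)[:,:2]; print('panel',p,p.mean(0))
e=p[0]-p[1]; e/=np.linalg.norm(e); print('station yaw',np.degrees(np.arctan2(-e[0],e[1])))
print('back wall',w(im,[(160,133),(270,146)],.06)[:,:2])
print('soft cap',w(im,[(225,214.8)],.185))
print('coaster',w(im,[(184.5,210)],.024))
for b in [(79,196),(134,193),(140,232),(83,240)]: print(w(im,[b],.06)[0,:2].round(3))
E
```

```text
corners [[0.45, -0.229], [0.425, -0.269], [0.509, -0.326], [0.536, -0.286]] base [ 0.4376215 -0.2489083] len 0.1023910290279962 wid 0.04796613755222141 yaw -33.70247102442254
cap tip [[ 0.56209173 -0.33123901  0.025     ]]
handle [[0.46505509 0.29458921]
 [0.45071543 0.1808987 ]] [0.45788526 0.23774395] 0.11459126660017702
panel [[0.51142625 0.36187388]
 [0.48152852 0.10860482]] [0.49647738 0.23523935]
station yaw -6.732455963279009
back wall [[0.77166152 0.34119783]
 [0.73550331 0.06354163]]
soft cap [[0.55817904 0.16833535 0.185     ]]
coaster [[0.57816012 0.28423713 0.024     ]]
[0.614 0.544]
[0.62  0.405]
[0.522 0.389]
[0.504 0.531]
```

carry_out([
  [[0, 0, -0.037], [26, -25, 7], 1],
  [[0, 0, -0.037], [26, -25, 7], 1],
  [[0, 0, -0.037], [26, -25, 7], 1],
  [[0, 0, -0.037], [26, -25, 7], 1],
  [[0, 0, -0.037], [26, -25, 7], 1],
  [[0, 0, -0.037], [26, -25, 7], 1],
  [[0, 0, -0.037], [26, -25, 7], 1],
  [[0, 0, -0.037], [26, -25, 7], 1],
])

```text
time_s: 0.9
position: [0.3995, 0.4461, 0.301]
ee_rot: [0.881, 0.474, -0.0, 0.0]
contact_force: [0.9, 1.2, 0.6]
grip_width: 0.0854
```

```bash
cat > log.py <<'E'
from h import *
import json
o=robot.get_obs(); print({k:np.round(o[k],4).tolist() for k in('time_s','joint_pos','position','ee_rot','contact_force','grip_width')})
open('log.jsonl','a').write(json.dumps([list(o['joint_pos']),list(o['position']),list(o['ee_rot'])])+'\n')
E
python3 log.py
```

```text
{'time_s': 0.9, 'joint_pos': [0.6711, 0.0824, 1.7092, 0.0, 1.351, -0.3154], 'position': [0.3995, 0.4461, 0.301], 'ee_rot': [0.8808, 0.4735, -0.0005, 0.0001], 'contact_force': [0.921, 1.1538, 0.6239], 'grip_width': 0.0854}
```

carry_out([
  [[0.1, 0, 0], [22, -40, 0], 1],
  [[0.1, 0, 0], [22, -40, 0], 1],
  [[0.1, 0, 0], [22, -40, 0], 1],
  [[0.1, 0, 0], [22, -40, 0], 1],
  [[0.1, 0, 0], [22, -40, 0], 1],
  [[0, 0, 0], [22, -40, 0], 1],
  [[0, 0, 0], [22, -40, 0], 1],
  [[0, 0, 0], [22, -40, 0], 1],
])

```text
time_s: 1.7
position: [0.5753, 0.1253, 0.3008]
ee_rot: [0.853, 0.459, 0.117, -0.218]
contact_force: [-0.8, 0.4, -0.2]
grip_width: 0.0854
```

```bash
python3 log.py
```

```text
{'time_s': 1.7, 'joint_pos': [-0.1546, 0.0479, 1.7983, 0.5013, 1.4027, -1.2542], 'position': [0.5753, 0.1253, 0.3008], 'ee_rot': [0.8533, 0.4589, 0.1171, -0.218], 'contact_force': [-0.7918, 0.3676, -0.2275], 'grip_width': 0.0854}
```

carry_out([
  [[-0.1, 0, 0], [-5, -40, -5], 1],
  [[-0.1, 0, 0], [-5, -40, -5], 1],
  [[-0.1, 0, 0], [-5, -40, -5], 1],
  [[-0.1, 0, 0], [-5, -40, -5], 1],
  [[-0.1, 0, 0], [-5, -40, -5], 1],
  [[0, 0.1, 0], [-5, -40, -5], 1],
  [[0, 0.1, 0], [-5, -40, -5], 1],
  [[0, 0.1, 0], [-5, -40, -5], 1],
])

```text
time_s: 2.5
position: [0.5344, -0.1939, 0.2613]
ee_rot: [0.87, 0.469, -0.133, -0.072]
contact_force: [0.0, -0.9, -1.0]
grip_width: 0.0852
```

```bash
python3 log.py
```

```text
{'time_s': 2.5, 'joint_pos': [-0.4699, 0.1958, 1.6752, -0.1357, 1.5433, -1.4357], 'position': [0.5344, -0.1939, 0.2613], 'ee_rot': [0.8703, 0.4688, -0.1331, -0.0718], 'contact_force': [0.0035, -0.8556, -0.9534], 'grip_width': 0.0852}
```

```bash
cat > kin.py <<'E'
import numpy as np, json
from scipy.spatial.transform import Rotation as R
from scipy.optimize import least_squares
LO=np.array([-2.77,-.9,.21,-1.53,.24,-2.84]);HI=np.array([2.77,2.22,2.48,4.67,2.81,2.84])
def rots(q):
    A=R.from_euler('z',q[0]);B=A*R.from_euler('y',q[1]);C=B*R.from_euler('y',q[2]);D=C*R.from_euler('z',q[3])*R.from_euler('y',q[4])*R.from_euler('z',q[5]+np.pi)
    return A,B,C,D
def rows(q):
    A,B,C,D=[r.as_matrix() for r in rots(q)]
    return np.c_[A[:,0],A[:,1],[0,0,1],B[:,0],B[:,2],C[:,0],C[:,2],D[:,2]]
L=[json.loads(l) for l in open('log.jsonl')]
L.append([[1.13400953e+00,2.87085828e-01,1.57804385e+00,0,1.27857766,-1.49964958e-01],[0.19067622,0.64691945,0.24407245],[8.00903772e-01,5.98792143e-01,-9.23605900e-04,5.15016709e-04]])
A=np.vstack([rows(np.array(l[0])) for l in L]); b=np.hstack([l[1] for l in L])
reg=np.eye(8)*.002; reg0=np.array([0,-.1,.3,0,.35,0,.35,.2])*.002
P=np.linalg.lstsq(np.vstack([A,reg]),np.r_[b,reg0],rcond=None)[0]
def fk(q): return rows(q)@P, rots(q)[3]
def ik(p,Rt,q0):
    f=lambda q:np.r_[(fk(q)[0]-p)*5,(Rt.inv()*fk(q)[1]).as_rotvec()]
    s=least_squares(f,np.clip(q0,LO+1e-3,HI-1e-3),bounds=(LO,HI)); return s.x,s.cost
if __name__=='__main__':
    print(P.round(4),'res',np.abs(A@P-b).max()); print(np.linalg.svd(A)[1].round(3))
    for l in L: print('rot err',(R.from_quat(l[2]).inv()*rots(np.array(l[0]))[3]).magnitude())
E
python3 kin.py
```

```text
[3.000e-04 1.009e-01 2.402e-01 1.000e-04 4.430e-01 2.060e-02 5.721e-01
 2.353e-01] res 1.2964141550275698e-05
[3.969 3.461 2.005 0.453 0.142 0.139 0.038 0.036]
rot err 2.6929798279328796e-16
rot err 3.659238710217229e-16
rot err 2.176645966433816e-16
rot err 3.677957411287711e-05
```

```bash
cat > plan.py <<'E'
from kin import *
def tool(tz,jx): 
    tz=tz/np.linalg.norm(tz); return R.from_matrix(np.c_[jx,np.cross(tz,jx),tz])
def place(psi,beta,s,c=(.578,.285),zg=.099):
    h=np.array([np.cos(psi),np.sin(psi),0]);tz=np.cos(beta)*h-np.sin(beta)*np.array([0,0,1.])
    j=s*np.array([-np.sin(psi),np.cos(psi),0]); return np.array([*c,zg])+.005*tz,tool(tz,j)
def wc(q): # wrist centre, elbow
    r=rows(q); return (r[:,:7]@P[:7]).round(3),(r[:,:5]@P[:5]).round(3)
if __name__=='__main__':
    for be in (0,15,30,40,50):
        for ps in (-40,-20,0,15,26,90,-90):
            for s in (1,-1):
                best={}
                for q4 in (-1,0,1,2,3,4):
                    for q5 in(.5,1.5):
                      q,c=ik(*place(np.radians(ps),np.radians(be),s),np.array([.3,.3,2.,q4,q5,0]))
                      if c<1e-6: best[tuple(q.round(1))]=q
                for q in best.values(): print(be,ps,s,q.round(2),wc(q)[0])
E
python3 plan.py
```

```text
0 -40 1 [0.65 0.68 1.87 4.53 1.45 0.99] [0.402 0.433 0.099]
0 -40 -1 [ 0.65  0.68  1.87  4.53  1.45 -2.15] [0.402 0.433 0.099]
0 -20 1 [0.59 0.58 2.05 4.14 1.28 1.15] [0.362 0.364 0.099]
0 -20 -1 [ 0.59  0.58  2.05  4.14  1.28 -1.99] [0.362 0.364 0.099]
0 0 1 [0.46 0.51 2.2  3.64 1.18 1.37] [0.348 0.285 0.099]
0 0 -1 [ 0.46  0.51  2.2   3.64  1.18 -1.77] [0.348 0.285 0.099]
0 15 1 [0.32 0.48 2.26 3.21 1.17 1.54] [0.356 0.225 0.099]
0 15 -1 [ 0.32  0.48  2.26  3.21  1.17 -1.6 ] [0.356 0.225 0.099]
0 26 1 [0.21 0.47 2.28 2.88 1.19 1.67] [0.371 0.184 0.099]
0 26 -1 [ 0.21  0.47  2.28  2.88  1.19 -1.47] [0.371 0.184 0.099]
0 90 1 [-0.08  0.67  1.89  1.5   1.61  2.15] [0.578 0.055 0.099]
0 90 -1 [-0.08  0.67  1.89  1.5   1.61 -0.99] [0.578 0.055 0.099]
0 -90 1 [ 0.6   0.94  1.37 -1.14  2.    0.83] [0.578 0.515 0.099]
0 -90 -1 [ 0.6   0.94  1.37 -1.14  2.   -2.31] [0.578 0.515 0.099]
15 -20 1 [0.58 0.45 2.08 4.31 0.99 0.99] [0.369 0.361 0.159]
15 -20 -1 [ 0.58  0.45  2.08  4.31  0.99 -2.15] [0.369 0.361 0.159]
15 0 1 [0.45 0.36 2.22 3.76 0.82 1.25] [0.356 0.285 0.159]
15 0 -1 [ 0.45  0.36 
[... 1961 characters left out ...]
 1.02  1.11 -0.61] [0.578 0.109 0.247]
40 -90 1 [ 0.54  0.66  1.51 -0.72  1.53  0.78] [0.578 0.461 0.247]
40 -90 -1 [ 0.54  0.66  1.51 -0.72  1.53 -2.36] [0.578 0.461 0.247]
50 -40 1 [ 0.52  0.37  1.88 -0.93  0.85  0.27] [0.465 0.38  0.275]
50 -20 1 [ 0.47  0.28  2.   -1.01  0.59  0.05] [0.439 0.336 0.275]
50 0 1 [ 0.39  0.21  2.09 -0.96  0.3  -0.33] [0.43  0.285 0.275]
50 0 -1 [ 0.39  0.21  2.09 -0.96  0.3   2.81] [0.43  0.285 0.275]
50 90 1 [0.06 0.36 1.9  0.85 1.03 2.69] [0.578 0.137 0.275]
50 90 -1 [ 0.06  0.36  1.9   0.85  1.03 -0.45] [0.578 0.137 0.275]
50 -90 1 [ 0.5   0.59  1.56 -0.61  1.41  0.74] [0.578 0.433 0.275]
50 -90 -1 [ 0.5   0.59  1.56 -0.61  1.41 -2.41] [0.578 0.433 0.275]
```

```bash
cat > go.py <<'E'
from plan import *
import sys
Z=np.array([0,0,1.])
def pick(zg=.031,beta=np.radians(30),psi=np.radians(-33.4),along=.075,base=(.437,-.2485)):
    d=np.array([np.cos(psi),np.sin(psi),0]); g=np.array([*base,0])+along*d+zg*Z
    tz=-np.sin(beta)*d-np.cos(beta)*Z; return g+.005*tz, tool(tz,np.array([-np.sin(psi),np.cos(psi),0]))
def put(zg,psi=np.radians(-60),beta=np.radians(30),xy=(.578,.285),off=.008):
    h=np.array([np.cos(psi),np.sin(psi)]); return place(psi,beta,1,np.array(xy)-off*h,zg)
def seg(a,b,n,q=None):
    rv=(b[1]*a[1].inv()).as_rotvec()/n; dp=(b[0]-a[0])*1000/n
    print('n',n,'turn',rv.round(4).tolist(),'shift',dp.round(1).tolist())
    if q is not None:
        for i in range(1,n+1):
            q2,c=ik(a[0]+dp*i/1000,R.from_rotvec(rv*i)*a[1],q)
            if c>1e-6 or np.abs(q2-q).max()>.2: print('  !!',i,c,(q2-q).round(2))
            q=q2
        print('  q end',q.round(2)); return q
def cur():
    from workcell import robot
    o=robot.get_obs(); return (np.array(o['position']),R.from_quat(o['ee_rot'])),np.array(o['joint_pos'])
E
python3 - <<'E'
from go import *
c,q=cur()
p0=pick(); pre=(p0[0]-.09*p0[1].as_matrix()[:,2],p0[1])
q=seg(c,pre,6,q);q=seg(pre,p0,8,q)
up=(p0[0]+.2*Z,p0[1]); q=seg(p0,up,6,q)
C=put(.34); mid=(np.array([.60,-.03,.34]),(R.from_rotvec((C[1]*up[1].inv()).as_rotvec()/2)*up[1]))
q=seg(up,mid,16,q);q=seg(mid,C,16,q);D=put(.099);q=seg(C,D,16,q)
E
```

```text
n 6 turn [0.0471, 0.0226, -0.0073] shift [0.1, -19.9, -26.1]
  q end [-0.68  0.58  1.51 -0.05  1.57 -1.65]
n 8 turn [0.0, 0.0, 0.0] shift [-4.7, 3.1, -9.7]
  q end [-0.68  0.6   1.64 -0.05  1.42 -1.65]
n 6 turn [0.0, 0.0, 0.0] shift [0.0, 0.0, 33.3]
  q end [-0.68  0.36  1.57 -0.05  1.73 -1.66]
n 16 turn [-0.036, -0.0339, -0.0114] shift [6.4, 16.2, 7.1]
  q end [-0.13  0.01  1.73 -0.25  1.27 -0.83]
n 16 turn [-0.036, -0.0339, -0.0114] shift [-1.5, 19.9, -0.2]
  q end [ 0.62  0.28  1.63 -1.05  1.48  0.34]
n 16 turn [0.0, 0.0, 0.0] shift [0.0, 0.0, -15.1]
  q end [ 0.62  0.58  1.72 -1.11  1.3   0.69]
```

carry_out([
  [[0.047, 0.0226, -0.0073], [0, -20, -26], 1],
  [[0.047, 0.0226, -0.0073], [0, -20, -26], 1],
  [[0.047, 0.0226, -0.0073], [0, -20, -26], 1],
  [[0.047, 0.0226, -0.0073], [0, -20, -26], 1],
  [[0.047, 0.0226, -0.0073], [0, -20, -26], 1],
  [[0.047, 0.0226, -0.0073], [0, -20, -26], 1],
  [[0, 0, 0], [0, 0, 0], 1],
  [[0, 0, 0], [0, 0, 0], 1],
])

```text
time_s: 3.3
position: [0.5341, -0.3123, 0.1037]
ee_rot: [0.851, 0.457, -0.122, -0.228]
contact_force: [0.3, -0.6, 0.1]
grip_width: 0.0852
```

```bash
python3 log.py; python3 - <<'E'
from go import *
from h import snap,proj,cv2
c,q=cur(); p0=pick(); seg(c,p0,8)
im=snap('wrist','w1'); f=im['frame'][...,::-1].copy()
ps=np.radians(-33.4);d=np.array([np.cos(ps),np.sin(ps),0]);n=np.array([-d[1],d[0],0]);b=np.array([.437,-.2485,.046])
for s,t in((0,.026),(0,-.026),(.105,-.026),(.105,.026),(.075,0)):
    cv2.circle(f,tuple(int(x) for x in proj(im,b+s*d+t*n)[0]),3,(255,0,255),-1)
cv2.imwrite('pics/w1.png',f)
E
```

```text
{'time_s': 3.3, 'joint_pos': [-0.676, 0.581, 1.5114, -0.044, 1.5711, -1.65], 'position': [0.5341, -0.3123, 0.1037], 'ee_rot': [0.851, 0.4571, -0.1218, -0.2283], 'contact_force': [0.2848, -0.6208, 0.0834], 'grip_width': 0.0852}
n 8 turn [-0.0001, 0.0001, 0.0003] shift [-4.6, 3.0, -9.6]
```

View pics/w1.png

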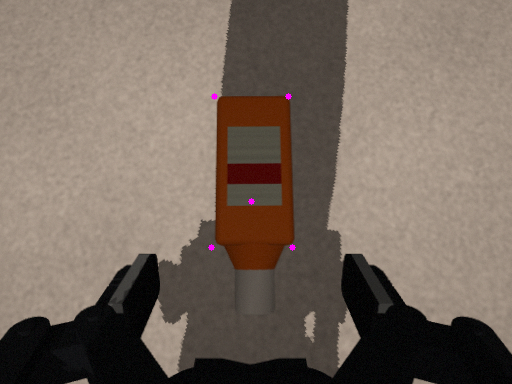

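The wrist view shows the bottle from (217,97) to (294,245), matching my projected corners (magenta) within about 2 mm. I'm going in.

carry_out([
  [[0, 0, 0], [-4.6, 3, -9.6], 1],
  [[0, 0, 0], [-4.6, 3, -9.6], 1],
  [[0, 0, 0], [-4.6, 3, -9.6], 1],
  [[0, 0, 0], [-4.6, 3, -9.6], 1],
  [[0, 0, 0], [-4.6, 3, -9.6], 1],
  [[0, 0, 0], [-4.6, 3, -9.6], 1],
  [[0, 0, 0], [-4.6, 3, -9.6], 1],
  [[0, 0, 0], [-4.6, 3, -9.6], 1],
], grip_force=40)

```text
time_s: 4.15
position: [0.4976, -0.2883, 0.0276]
ee_rot: [0.851, 0.458, -0.121, -0.227]
contact_force: [0.3, -0.4, 0.6]
grip_width: 0.0855
```

carry_out([
  [[0, 0, 0], [0, 0, 0], 0.7],
  [[0, 0, 0], [0, 0, 0], 0.6],
  [[0, 0, 0], [0, 0, 0], 0.4],
  [[0, 0, 0], [0, 0, 0], 0],
  [[0, 0, 0], [0, 0, 0], 0],
  [[0, 0, 0], [0, 0, 0], 0],
  [[0, 0, 0], [0, 0, 0], 0],
  [[0, 0, 0], [0, 0, 0], 0],
])

```text
time_s: 4.95
position: [0.4986, -0.289, 0.029]
ee_rot: [0.851, 0.458, -0.121, -0.226]
contact_force: [1.3, -0.7, 1.9]
grip_width: 0.0518
```

carry_out([
  [[0, 0, 0], [0, 0, 5], 0],
  [[0, 0, 0], [0, 0, 15], 0],
  [[0, 0, 0], [0, 0, 30], 0],
  [[0, 0, 0], [0, 0, 40], 0],
  [[0, 0, 0], [0, 0, 40], 0],
  [[0, 0, 0], [0, 0, 40], 0],
  [[0, 0, 0], [0, 0, 30], 0],
  [[0, 0, 0], [0, 0, 0], 0],
], grip_force=60)

```text
time_s: 5.75
position: [0.4997, -0.2898, 0.2348]
ee_rot: [0.852, 0.458, -0.12, -0.222]
contact_force: [-0.6, 0.1, -1.4]
grip_width: 0.0514
```

```bash
python3 log.py; python3 - <<'E'
from go import *
up,q=cur(); C=put(.34); mid=(np.array([.60,-.03,.34]),(R.from_rotvec((C[1]*up[1].inv()).as_rotvec()/2)*up[1]))
q=seg(up,mid,16,q);q=seg(mid,C,16,q)
E
```

```text
{'time_s': 5.75, 'joint_pos': [-0.6814, 0.3554, 1.565, -0.0482, 1.7289, -1.6633], 'position': [0.4997, -0.2898, 0.2348], 'ee_rot': [0.8523, 0.4583, -0.1195, -0.2221], 'contact_force': [-0.574, 0.0622, -1.4158], 'grip_width': 0.0514}
n 16 turn [-0.0357, -0.0336, -0.0114] shift [6.3, 16.2, 6.6]
  q end [-0.12  0.01  1.73 -0.25  1.26 -0.83]
n 16 turn [-0.0357, -0.0336, -0.0114] shift [-1.5, 19.9, -0.2]
  q end [ 0.62  0.28  1.63 -1.05  1.48  0.34]
```

carry_out([
  [[-0.0357, -0.0336, -0.0114], [6, 16, 7], 0],
  [[-0.0357, -0.0336, -0.0114], [6, 16, 7], 0],
  [[-0.0357, -0.0336, -0.0114], [6, 16, 7], 0],
  [[-0.0357, -0.0336, -0.0114], [6, 16, 7], 0],
  [[-0.0357, -0.0336, -0.0114], [6, 16, 7], 0],
  [[-0.0357, -0.0336, -0.0114], [6, 16, 7], 0],
  [[-0.0357, -0.0336, -0.0114], [6, 16, 7], 0],
  [[-0.0357, -0.0336, -0.0114], [6, 16, 7], 0],
])

```text
time_s: 6.55
position: [0.5451, -0.1594, 0.2825]
ee_rot: [0.903, 0.423, -0.061, -0.047]
contact_force: [0.1, 0.1, -2.5]
grip_width: 0.0511
```

carry_out([
  [[-0.0357, -0.0336, -0.0114], [6, 16, 7], 0],
  [[-0.0357, -0.0336, -0.0114], [6, 16, 7], 0],
  [[-0.0357, -0.0336, -0.0114], [6, 16, 7], 0],
  [[-0.0357, -0.0336, -0.0114], [6, 16, 7], 0],
  [[-0.0357, -0.0336, -0.0114], [6, 16, 7], 0],
  [[-0.0357, -0.0336, -0.0114], [6, 16, 7], 0],
  [[-0.0357, -0.0336, -0.0114], [6, 16, 7], 0],
  [[-0.0357, -0.0336, -0.0114], [6, 16, 7], 0],
])

```text
time_s: 7.35
position: [0.593, -0.0317, 0.3381]
ee_rot: [0.919, 0.371, 0.002, 0.136]
contact_force: [0.8, 0.2, -2.7]
grip_width: 0.0512
```

carry_out([
  [[-0.0357, -0.0336, -0.0114], [-1.5, 20, 0], 0],
  [[-0.0357, -0.0336, -0.0114], [-1.5, 20, 0], 0],
  [[-0.0357, -0.0336, -0.0114], [-1.5, 20, 0], 0],
  [[-0.0357, -0.0336, -0.0114], [-1.5, 20, 0], 0],
  [[-0.0357, -0.0336, -0.0114], [-1.5, 20, 0], 0],
  [[-0.0357, -0.0336, -0.0114], [-1.5, 20, 0], 0],
  [[-0.0357, -0.0336, -0.0114], [-1.5, 20, 0], 0],
  [[-0.0357, -0.0336, -0.0114], [-1.5, 20, 0], 0],
])

```text
time_s: 8.15
position: [0.5806, 0.1281, 0.3377]
ee_rot: [0.897, 0.304, 0.066, 0.314]
contact_force: [0.4, 0.4, -3.2]
grip_width: 0.0513
```

```bash
python3 log.py; python3 - <<'E'
from go import *
m,q=cur(); q=seg(m,put(.34),8,q)
E
```

```text
{'time_s': 8.15, 'joint_pos': [0.2806, 0.0162, 1.7994, -0.6768, 1.2241, -0.1693], 'position': [0.5806, 0.1281, 0.3377], 'ee_rot': [0.8967, 0.3045, 0.0656, 0.3144], 'contact_force': [0.3506, 0.423, -3.248], 'grip_width': 0.0513}
n 8 turn [-0.0366, -0.0347, -0.0113] shift [-0.6, 20.0, -0.0]
  q end [ 0.62  0.28  1.63 -1.05  1.48  0.34]
```

carry_out([
  [[-0.0366, -0.0347, -0.0113], [-0.6, 20, 0], 0],
  [[-0.0366, -0.0347, -0.0113], [-0.6, 20, 0], 0],
  [[-0.0366, -0.0347, -0.0113], [-0.6, 20, 0], 0],
  [[-0.0366, -0.0347, -0.0113], [-0.6, 20, 0], 0],
  [[-0.0366, -0.0347, -0.0113], [-0.6, 20, 0], 0],
  [[-0.0366, -0.0347, -0.0113], [-0.6, 20, 0], 0],
  [[-0.0366, -0.0347, -0.0113], [-0.6, 20, 0], 0],
  [[-0.0366, -0.0347, -0.0113], [-0.6, 20, 0], 0],
])

```text
time_s: 8.95
position: [0.5761, 0.2879, 0.3376]
ee_rot: [0.836, 0.225, 0.13, 0.484]
contact_force: [0.6, -0.1, -2.3]
grip_width: 0.0511
```

carry_out([
  [[0, 0, 0], [0, 0, -15], 0],
  [[0, 0, 0], [0, 0, -20], 0],
  [[0, 0, 0], [0, 0, -20], 0],
  [[0, 0, 0], [0, 0, -20], 0],
  [[0, 0, 0], [0, 0, -20], 0],
  [[0, 0, 0], [0, 0, -20], 0],
  [[0, 0, 0], [0, 0, -15], 0],
  [[0, 0, 0], [0, 0, 0], 0],
])

```text
time_s: 9.75
position: [0.5762, 0.2865, 0.2067]
ee_rot: [0.836, 0.225, 0.129, 0.483]
contact_force: [-1.0, 0.1, -3.6]
grip_width: 0.0514
```

```bash
python3 log.py; python3 - <<'E'
from go import *
from h import *
m,q=cur(); seg(m,put(.099),1)
a=snap('top','top2')['frame'];b=snap('scene','scene2')['frame']
a=cv2.resize(a[130:290,130:290],None,fx=2.4,fy=2.4,interpolation=cv2.INTER_CUBIC);b=cv2.resize(b[60:230,215:385],None,fx=2.4,fy=2.4,interpolation=cv2.INTER_CUBIC)
o=np.zeros((408,800,3),np.uint8);o[:384,:384]=a;o[:,390:798]=b;cv2.imwrite('pics/c2.png',o[...,::-1])
E
```

```text
{'time_s': 9.75, 'joint_pos': [0.6206, 0.4194, 1.7095, -1.0734, 1.3761, 0.5317], 'position': [0.5762, 0.2865, 0.2067], 'ee_rot': [0.8361, 0.2253, 0.1289, 0.4833], 'contact_force': [-0.9569, 0.0888, -3.6028], 'grip_width': 0.0514}
n 1 turn [0.0016, -0.0018, -0.0015] shift [-0.1, 1.7, -110.2]
```

View pics/c2.png

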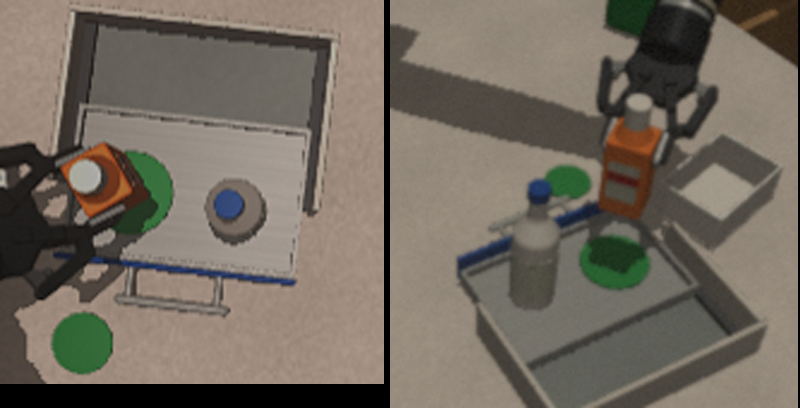

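```bash
python3 - <<'E'
from go import *
from h import load,proj,w,cv2
t=load('top2');s=load('scene2');(p,r),q=cur()
# predicted bottle from grasp: bottle frame in tool from pick()
pp,rp=pick(); ps=np.radians(-33.4); d=np.array([np.cos(ps),np.sin(ps),0]); n=np.array([-d[1],d[0],0])
Rb=np.c_[np.cross(n,d),n,d]; base=np.array([.437,-.2485,.023])
rel=rp.inv().apply(base-pp); B=p+r.apply(rel); RB=(r*rp.inv()).as_matrix()@Rb
print('pred base',B.round(4),'axis',RB[:,2].round(3),'cap top',(B+.15*RB[:,2]).round(4))
print('cap from top view at .284',w(t,[(166.25,204.2)],.284).round(4),'scene',w(s,[(319.2,102.9)],.284).round(4))
o=[]
for im,(x0,y0,W) in((t,(140,180,60)),(s,(280,80,80))):
    f=cv2.resize(im['frame'][y0:y0+W,x0:x0+W],(390,390),interpolation=cv2.INTER_CUBIC)[...,::-1].copy()
    for c in [(a*.023,b*.026,z) for a in(-1,1) for b in(-1,1) for z in (0,.105)]+[(0,0,.15)]:
        u=(proj(im,B+RB@np.array(c))[0]-(x0,y0)+.5)*390/W; cv2.circle(f,tuple(int(v) for v in u),3,(255,0,255),-1)
    o.append(f)
cv2.imwrite('pics/c3.png',np.hstack(o))
E
```

```text
pred base [0.5796 0.2843 0.138 ] axis [-0.004 -0.     1.   ] cap top [0.5791 0.2842 0.288 ]
cap from top view at .284 [[0.5756 0.2754 0.284 ]] scene [[0.5848 0.2784 0.284 ]]
```

View pics/c3.png

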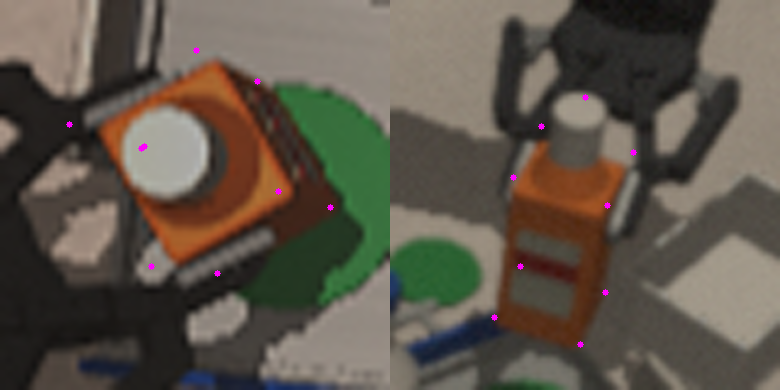

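```bash
cat > fit.py <<'E'
from go import *
from h import load,proj
t=load('top2');s=load('scene2');(p,r),q=cur()
pp,rp=pick(); ps=np.radians(-33.4); d=np.array([np.cos(ps),np.sin(ps),0]); n=np.array([-d[1],d[0],0])
Rb=np.c_[np.cross(n,d),n,d]; base=np.array([.437,-.2485,.023])
B=p+r.apply(rp.inv().apply(base-pp)); RB=(r*rp.inv()).as_matrix()@Rb
cs=[(a*.023,b*.026,z) for a in(-1,1) for b in(-1,1) for z in (0,.105)]+[(0,0,.15)]
obs=[]
for im,x0,y0,k,pts in((t,140,180,6.5,[((196,50),(217,62)),((278,191),(293,193)),((151,266),(178,265)),((70,125),(100,130)),((143,147),(165,152)),((330,208),(343,207))]),
   (s,280,80,4.875,[((580-390,344),(582-390,347)),((494-390,317),(499-390,327)),((585-390,98),(578-390,95)),((607-390,205),(604-390,211))])):
    U=np.array([(proj(im,B+RB@np.array(c))[0]-(x0,y0)+.5)*k for c in cs])
    for pr,ac in pts:
        i=np.argmin(np.linalg.norm(U-pr,axis=1)); obs.append((im,cs[i],np.array(ac)/k+(x0,y0)-.5))
f=lambda v:np.hstack([proj(im,B+v[:3]+R.from_rotvec(v[3:]).as_matrix()@RB@np.array(c))[0]-a for im,c,a in obs])
S=least_squares(f,np.zeros(6)); v=S.x; Rf=R.from_rotvec(v[3:]).as_matrix()@RB
print('res',f(v).round(1),'\nd',v.round(4),'base',(B+v[:3]).round(4),'axis',Rf[:,2].round(4))
print('cov',np.sqrt(np.diag(np.linalg.inv(S.jac.T@S.jac))).round(4))
E
python3 fit.py
```

```text
res [-0.7 -1.5  1.  -0.2 -0.5  0.8 -1.8  0.  -1.3 -0.7  0.2 -0.8 -1.   0.3
 -1.9 -0.4 -0.9  1.4 -1.  -0.5] 
d [ 0.0009 -0.0045 -0.0007  0.0146 -0.0181  0.0294] base [0.5805 0.2798 0.1374] axis [-0.0214 -0.0153  0.9997]
cov [0.0013 0.0014 0.0021 0.0149 0.0146 0.0231]
```

carry_out([
  [[-0.004, 0.006, 0], [-1, 2, -15], 0],
  [[-0.004, 0.006, 0], [-1, 2, -18], 0],
  [[0, 0, 0], [0, 0, -18], 0],
  [[0, 0, 0], [0, 0, -18], 0],
  [[0, 0, 0], [0, 0, -15], 0],
  [[0, 0, 0], [0, 0, -10], 0],
  [[0, 0, 0], [0, 0, -7], 0],
  [[0, 0, 0], [0, 0, 0], 0],
])

```text
time_s: 10.65
position: [0.575, 0.2911, 0.1082]
ee_rot: [0.835, 0.228, 0.125, 0.485]
contact_force: [-0.6, 0.1, -1.7]
grip_width: 0.0514
```

carry_out([
  [[0, 0, 0], [0, 0, -2], 0],
  [[0, 0, 0], [0, 0, -1], 0],
  [[0, 0, 0], [0, 0, -1], 0],
  [[0, 0, 0], [0, 0, -1], 0],
  [[0, 0, 0], [0, 0, 0], 0],
])

```text
time_s: 11.15
position: [0.5753, 0.2914, 0.1046]
ee_rot: [0.835, 0.227, 0.126, 0.485]
contact_force: [-0.3, -0.9, -2.2]
grip_width: 0.0513
```

carry_out([
  [[0, 0, 0], [0, 0, -3], 0],
  [[0, 0, 0], [0, 0, -2], 0],
  [[0, 0, 0], [0, 0, -1], 0],
  [[0, 0, 0], [0, 0, 0], 0],
])

```text
time_s: 11.55
position: [0.5759, 0.2916, 0.1005]
ee_rot: [0.835, 0.227, 0.126, 0.486]
contact_force: [-1.4, 1.3, 5.5]
grip_width: 0.0511
```

carry_out([
  [[0, 0, 0], [0, 0, -1], 0],
  [[0, 0, 0], [0, 0, -1], 0],
  [[0, 0, 0], [0, 0, 0], 0],
])

```text
time_s: 11.85
position: [0.5767, 0.2916, 0.1005]
ee_rot: [0.834, 0.226, 0.127, 0.487]
contact_force: [-1.0, -0.7, 10.2]
grip_width: 0.0515
```

carry_out([
  [[0, 0, 0], [0, 0, -1], 0],
  [[0, 0, 0], [0, 0, 0], 0],
])

```text
time_s: 12.05
position: [0.5772, 0.2916, 0.1005]
ee_rot: [0.834, 0.226, 0.128, 0.488]
contact_force: [-1.4, -0.8, 11.1]
grip_width: 0.0508
```

carry_out([
  [[0, 0, 0], [0, 0, 2], 0],
  [[0, 0, 0], [0, 0, 0], 0],
])

```text
time_s: 12.25
position: [0.577, 0.2916, 0.1005]
ee_rot: [0.834, 0.227, 0.127, 0.486]
contact_force: [1.9, -0.5, 7.6]
grip_width: 0.0508
```

```bash
python3 log.py; python3 - <<'E'
from h import *
a=snap('top','top3')['frame'];b=snap('scene','scene3')['frame']
a=cv2.resize(a[170:250,140:220],(390,390),interpolation=cv2.INTER_CUBIC);b=cv2.resize(b[90:190,260:360],(390,390),interpolation=cv2.INTER_CUBIC)
cv2.imwrite('pics/c4.png',np.hstack([a,b])[...,::-1])
E
```

```text
{'time_s': 12.25, 'joint_pos': [0.627, 0.5817, 1.7102, -1.1071, 1.3093, 0.6781], 'position': [0.577, 0.2916, 0.1005], 'ee_rot': [0.8343, 0.2268, 0.1275, 0.486], 'contact_force': [1.9117, -0.4874, 7.5891], 'grip_width': 0.0508}
```

View pics/c4.png

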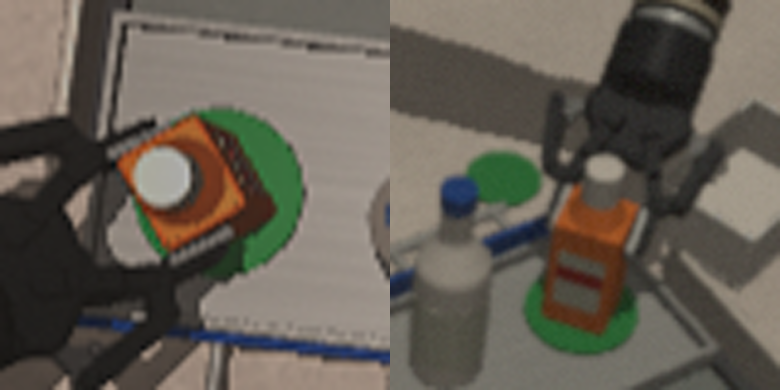

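carry_out([
  [[0, 0, 0], [0, 0, 1], 0],
  [[0, 0, 0], [0, 0, 0], 0.62],
  [[0, 0, 0], [0, 0, 0], 0.66],
  [[0, 0, 0], [0, 0, 0], 0.7],
  [[0, 0, 0], [0, 0, 0], 0.8],
  [[0, 0, 0], [0, 0, 0], 0.85],
  [[0, 0, 0], [0, 0, 0], 0.85],
  [[0, 0, 0], [0, 0, 0], 0.85],
])

```text
time_s: 13.15
position: [0.5752, 0.2914, 0.0984]
ee_rot: [0.835, 0.228, 0.125, 0.485]
contact_force: [-0.2, 0.3, -0.1]
grip_width: 0.0724
```

```bash
python3 - <<'E'
from go import *
c,q=cur(); tz=c[1].as_matrix()[:,2]; print('tz',tz.round(3),'jaw',c[1].as_matrix()[:,0].round(3))
b=(c[0]-.12*tz,c[1]); q=seg(c,b,8,q)
u=(b[0]+np.array([-.06,0,.1]),tool(-Z+1e-9,np.array([-.12,-.993,0]))); 
for s in(1,-1):
  yw=np.radians(-7); u=(np.array([.40,.27,.30]),tool(-Z,s*np.array([-np.sin(yw),np.cos(yw),0]))); seg(b,u,12,q)
E
```

```text
tz [ 0.43  -0.753 -0.499] jaw [ 0.865  0.502 -0.011]
n 8 turn [0.0, 0.0, 0.0] shift [-6.5, 11.3, 7.5]
  q end [ 0.78  0.55  1.62 -1.    1.47  0.63]
n 12 turn [0.0505, 0.0749, 0.0691] shift [-10.3, -9.3, 11.8]
  q end [ 0.38 -0.19  1.97  0.    1.36 -1.07]
n 12 turn [0.0882, -0.0595, -0.165] shift [-10.3, -9.3, 11.8]
  q end [ 0.38 -0.19  1.97  0.    1.36  2.08]
```

carry_out([
  [[0, 0, 0], [-3, 5.5, 3.5], 0.9],
  [[0, 0, 0], [-6.5, 11, 7.5], 0.9],
  [[0, 0, 0], [-6.5, 11, 7.5], 0.9],
  [[0, 0, 0], [-6.5, 11, 7.5], 0.9],
  [[0, 0, 0], [-6.5, 11, 7.5], 0.9],
  [[0, 0, 0], [-6.5, 11, 7.5], 0.9],
  [[0, 0, 0], [-6.5, 11, 7.5], 0.9],
  [[0, 0, 0], [-6.5, 11, 7.5], 0.9],
])

```text
time_s: 13.95
position: [0.5262, 0.375, 0.1552]
ee_rot: [0.835, 0.228, 0.126, 0.485]
contact_force: [0.6, 0.4, 0.3]
grip_width: 0.0767
```

```bash
python3 - <<'E'
from go import *
from h import *
b,q=cur(); yw=np.radians(-7); T=tool(-Z,np.array([-np.sin(yw),np.cos(yw),0]))
u=(np.array([.425,.242,.25]),T); q=seg(b,u,14,q); v=(np.array([.425,.242,.036]),T); q=seg(u,v,8,q); q=seg(v,(v[0]+.15*np.array([np.cos(yw),np.sin(yw),0]),T),8,q)
a=snap('top','top4')['frame'];c=snap('scene','scene4')['frame']
a=cv2.resize(a[170:270,130:230],(390,390),interpolation=cv2.INTER_CUBIC);c=cv2.resize(c[90:220,240:370],(390,390),interpolation=cv2.INTER_CUBIC)
cv2.imwrite('pics/c5.png',np.hstack([a,c])[...,::-1])
E
```

```text
n 14 turn [0.0432, 0.0642, 0.0592] shift [-7.2, -9.5, 6.8]
  q end [ 0.31 -0.14  2.02 -0.    1.26 -1.14]
n 8 turn [0.0, 0.0, 0.0] shift [0.0, 0.0, -26.8]
  q end [ 0.31  0.17  2.15  0.    0.82 -1.14]
n 8 turn [0.0, 0.0, 0.0] shift [18.6, -2.3, 0.0]
  q end [ 0.21  0.41  1.84  0.    0.89 -1.24]
```

View pics/c5.png

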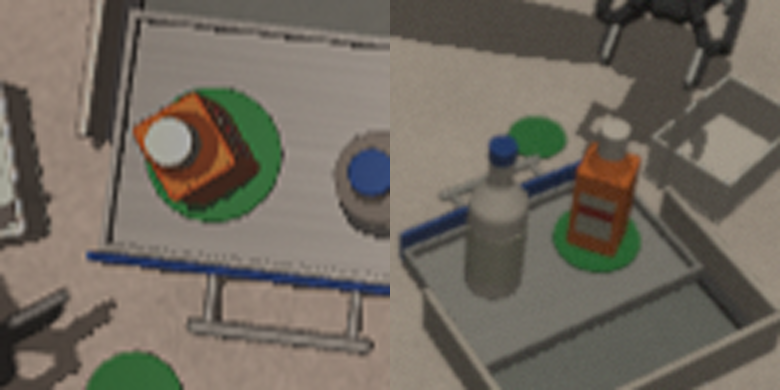

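```bash
python3 - <<'E'
from h import *
t=load('top4');s=load('scene4')
f=lambda p:np.array(p)/3.9+(130,170)-.5
g=lambda p:(np.array(p)-(390,0))/3.0+(240,90)-.5
print('cap',w(t,[f((168,142))],.174),w(s,[g((613,127))],.174),'coaster',w(t,[f((213,155))],.024),w(s,[g((597,240))],.024))
print('top corners', w(t,[f(x) for x in((192,93),(235,158),(180,203),(135,134))],.129).mean(0))
h=np.array([f((192,326)),f((372,346))]);print(w(t,h,.041).mean(0))
E
```

```text
cap [[0.57930188 0.28508022 0.174     ]] [[0.57668558 0.28633272 0.174     ]] coaster [[0.58011925 0.28523755 0.024     ]] [[0.58340104 0.28439306 0.024     ]]
top corners [0.57917859 0.28364026 0.129     ]
[0.46199274 0.23747269 0.041     ]
```

carry_out([
  [[0.0432, 0.0642, 0.0592], [-7, 0, 20], 0.9],
  [[0.0432, 0.0642, 0.0592], [-7, 0, 20], 0.5],
  [[0.0432, 0.0642, 0.0592], [-7, -9, 20], 0],
  [[0.0432, 0.0642, 0.0592], [-8, -9, 20], 0],
  [[0.0432, 0.0642, 0.0592], [-8, -9, 15], 0],
  [[0.0432, 0.0642, 0.0592], [-8, -12, 0], 0],
  [[0.0432, 0.0642, 0.0592], [-8, -12, 0], 0],
  [[0.0432, 0.0642, 0.0592], [-8, -12, 0], 0],
])

```text
time_s: 14.85
position: [0.4653, 0.3101, 0.2496]
ee_rot: [0.833, 0.505, 0.057, 0.22]
contact_force: [-0.1, -1.3, 0.1]
grip_width: 0.0001
```

```bash
python3 - <<'E'
from go import *
b,q=cur(); yw=np.radians(-7); T=tool(-Z,np.array([-np.sin(yw),np.cos(yw),0]))
print(b[0]); u=(np.array([.425,.242,.22]),T); q=seg(b,u,8,q)
E
```

```text
[0.46528753 0.31014065 0.24961577]
n 8 turn [0.0323, 0.0479, 0.0441] shift [-5.0, -8.5, -3.7]
  q end [ 0.31 -0.11  2.05 -0.    1.2  -1.14]
```

carry_out([
  [[0.0323, 0.0479, 0.0441], [-5, -8.5, -3.7], 0],
  [[0.0323, 0.0479, 0.0441], [-5, -8.5, -3.7], 0],
  [[0.0323, 0.0479, 0.0441], [-5, -8.5, -3.7], 0],
  [[0.0323, 0.0479, 0.0441], [-5, -8.5, -3.7], 0],
  [[0.0323, 0.0479, 0.0441], [-5, -8.5, -3.7], 0],
  [[0.0323, 0.0479, 0.0441], [-5, -8.5, -3.7], 0],
  [[0.0323, 0.0479, 0.0441], [-5, -8.5, -3.7], 0],
  [[0.0323, 0.0479, 0.0441], [-5, -8.5, -3.7], 0],
])

```text
time_s: 15.65
position: [0.4254, 0.2421, 0.2196]
ee_rot: [0.749, 0.662, -0.0, 0.0]
contact_force: [-0.2, -0.1, 0.1]
grip_width: -0.0001
```

carry_out([
  [[0, 0, 0], [0, 0, -25], 0],
  [[0, 0, 0], [0, 0, -25], 0],
  [[0, 0, 0], [0, 0, -25], 0],
  [[0, 0, 0], [0, 0, -25], 0],
  [[0, 0, 0], [0, 0, -25], 0],
  [[0, 0, 0], [0, 0, -25], 0],
  [[0, 0, 0], [0, 0, -20], 0],
  [[0, 0, 0], [0, 0, -12], 0],
])

```text
time_s: 16.45
position: [0.4246, 0.2422, 0.0359]
ee_rot: [0.75, 0.662, -0.001, 0.001]
contact_force: [0.1, 0.6, 0.5]
grip_width: 0.0001
```

```bash
python3 log.py
```

```text
{'time_s': 16.45, 'joint_pos': [0.3116, 0.1689, 2.153, -0.0033, 0.8219, -1.1323], 'position': [0.4246, 0.2422, 0.0359], 'ee_rot': [0.7498, 0.6617, -0.0015, 0.0007], 'contact_force': [0.0989, 0.6191, 0.4664], 'grip_width': 0.0001}
```

carry_out([
  [[0, 0, 0], [4, -0.5, 0], 0],
  [[0, 0, 0], [4, -0.5, 0], 0],
  [[0, 0, 0], [4, -0.5, 0], 0],
  [[0, 0, 0], [3, -0.4, 0], 0],
  [[0, 0, 0], [3, -0.4, 0], 0],
  [[0, 0, 0], [3, -0.4, 0], 0],
  [[0, 0, 0], [3, -0.4, 0], 0],
  [[0, 0, 0], [3, -0.4, 0], 0],
])

```text
time_s: 17.25
position: [0.4526, 0.2395, 0.0379]
ee_rot: [0.75, 0.662, -0.0, 0.001]
contact_force: [-1.5, 0.8, 1.8]
grip_width: -0.0001
```

carry_out([
  [[0, 0, 0], [3, -0.4, 0], 0],
  [[0, 0, 0], [3, -0.4, 0], 0],
  [[0, 0, 0], [4, -0.5, 0], 0],
  [[0, 0, 0], [4, -0.5, 0], 0],
  [[0, 0, 0], [4, -0.5, 0], 0],
  [[0, 0, 0], [4, -0.5, 0], 0],
  [[0, 0, 0], [4, -0.5, 0], 0],
  [[0, 0, 0], [4, -0.5, 0], 0],
])

```text
time_s: 18.05
position: [0.4831, 0.2356, 0.0379]
ee_rot: [0.75, 0.662, 0.0, 0.001]
contact_force: [-1.6, 0.4, 0.7]
grip_width: 0.0
```

carry_out([
  [[0, 0, 0], [4, -0.5, 0], 0],
  [[0, 0, 0], [4, -0.5, 0], 0],
  [[0, 0, 0], [4, -0.5, 0], 0],
  [[0, 0, 0], [4, -0.5, 0], 0],
  [[0, 0, 0], [4, -0.5, 0], 0],
  [[0, 0, 0], [4, -0.5, 0], 0],
  [[0, 0, 0], [4, -0.5, 0], 0],
  [[0, 0, 0], [4, -0.5, 0], 0],
])

```text
time_s: 18.85
position: [0.5151, 0.2315, 0.0379]
ee_rot: [0.75, 0.662, 0.0, 0.001]
contact_force: [-1.2, 2.0, 0.4]
grip_width: 0.0001
```

```bash
python3 log.py; python3 - <<'E'
from h import *
a=snap('top','top5')['frame'];c=snap('scene','scene5')['frame']
a=cv2.resize(a[125:265,125:265],(390,390),interpolation=cv2.INTER_CUBIC);c=cv2.resize(c[90:240,240:390],(390,390),interpolation=cv2.INTER_CUBIC)
cv2.imwrite('pics/c6.png',np.hstack([a,c])[...,::-1])
E
```

```text
{'time_s': 18.85, 'joint_pos': [0.2437, 0.3096, 1.9719, -0.0029, 0.8588, -1.201], 'position': [0.5151, 0.2315, 0.0379], 'ee_rot': [0.7496, 0.6619, 0.0001, 0.0013], 'contact_force': [-1.2248, 1.9989, 0.4305], 'grip_width': 0.0001}
```

View pics/c6.png

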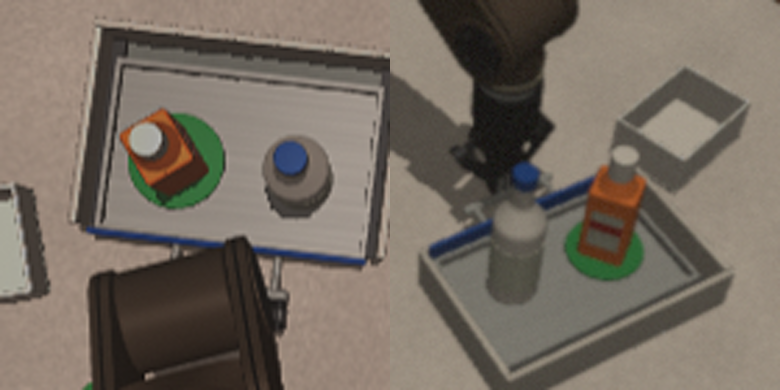

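Both bottles are standing, with the orange one on the coaster at crop (175,160). The tray has a small gap of about 20 mm left at the back.

carry_out([
  [[0, 0, 0], [3, -0.4, 0], 0],
  [[0, 0, 0], [2, -0.2, 0], 0],
  [[0, 0, 0], [2, -0.2, 0], 0],
  [[0, 0, 0], [2, -0.2, 0], 0],
  [[0, 0, 0], [1, -0.1, 0], 0],
  [[0, 0, 0], [1, -0.1, 0], 0],
])

```text
time_s: 19.55
position: [0.5258, 0.2303, 0.0379]
ee_rot: [0.75, 0.662, -0.0, 0.001]
contact_force: [-2.6, -0.3, 2.3]
grip_width: 0.0001
```

carry_out([
  [[0, 0, 0], [2, -0.2, 0], 0],
  [[0, 0, 0], [2, -0.2, 0], 0],
  [[0, 0, 0], [1, -0.1, 0], 0],
  [[0, 0, 0], [1, -0.1, 0], 0],
])

```text
time_s: 19.95
position: [0.5266, 0.2303, 0.0372]
ee_rot: [0.75, 0.662, -0.006, -0.003]
contact_force: [-18.4, 1.7, 12.7]
grip_width: -0.0001
```

carry_out([
  [[0, 0, 0], [2, -0.2, 0], 0],
  [[0, 0, 0], [1, -0.1, 0], 0],
  [[0, 0, 0], [1, -0.1, 0], 0],
])

```text
time_s: 20.25
position: [0.5268, 0.2303, 0.037]
ee_rot: [0.75, 0.662, -0.01, -0.007]
contact_force: [-27.5, 2.0, 20.9]
grip_width: -0.0003
```

carry_out([
  [[0, 0, 0], [1, -0.1, 0], 0],
  [[0, 0, 0], [1, -0.1, 0], 0],
  [[0, 0, 0], [1, -0.1, 0], 0],
])

```text
time_s: 20.55
position: [0.5269, 0.2302, 0.0369]
ee_rot: [0.75, 0.662, -0.013, -0.009]
contact_force: [-35.2, 2.9, 27.3]
grip_width: -0.0001
```

carry_out([
  [[0, 0, 0], [-5, 0.6, 0], 0],
  [[0, 0, 0], [-5, 0.6, 0], 0],
  [[0, 0, 0], [-8, 1, 0], 0],
  [[0, 0, 0], [-15, 2, 0], 0],
  [[0, 0, 0], [-20, 2, 5], 0],
  [[0, 0, 0], [-30, 5, 20], 0],
  [[0, 0, 0], [-15, 5, 40], 0],
  [[0, 0, 0], [0, 0, 40], 0],
])

```text
time_s: 21.35
position: [0.4386, 0.2455, 0.1429]
ee_rot: [0.749, 0.662, -0.001, 0.001]
contact_force: [0.2, 0.1, 0.3]
grip_width: -0.0
```

carry_out([
  [[0, 0, 0], [0, 0, 40], 0],
  [[0, 0, 0], [0, -40, 40], 0],
  [[0, 0, 0], [0, -45, 30], 0],
  [[0, 0, 0], [0, -45, 0], 0],
  [[0, 0, 0], [0, -45, 0], 0],
  [[0, 0, 0], [0, 0, 0], 0],
])

```text
time_s: 21.95
position: [0.4419, 0.0741, 0.2471]
ee_rot: [0.752, 0.659, 0.001, 0.003]
contact_force: [-0.5, 0.2, -0.7]
grip_width: 0.0
```

```bash
python3 log.py; python3 - <<'E'
from h import *
a=snap('top','top6')['frame'];c=snap('scene','scene6')['frame']
a=cv2.resize(a[125:265,125:265],(400,400),interpolation=cv2.INTER_CUBIC);c=cv2.resize(c[90:240,240:390],(390,390),interpolation=cv2.INTER_CUBIC)
cv2.imwrite('pics/c7.png',np.hstack([a[:390,:390],c])[...,::-1])
E
```

```text
{'time_s': 21.95, 'joint_pos': [-0.0592, -0.2415, 2.1108, -0.0034, 1.2658, -1.4981], 'position': [0.4419, 0.0741, 0.2471], 'ee_rot': [0.7518, 0.6593, 0.0012, 0.0035], 'contact_force': [-0.5215, 0.2438, -0.7401], 'grip_width': 0.0}
```

View pics/c7.png

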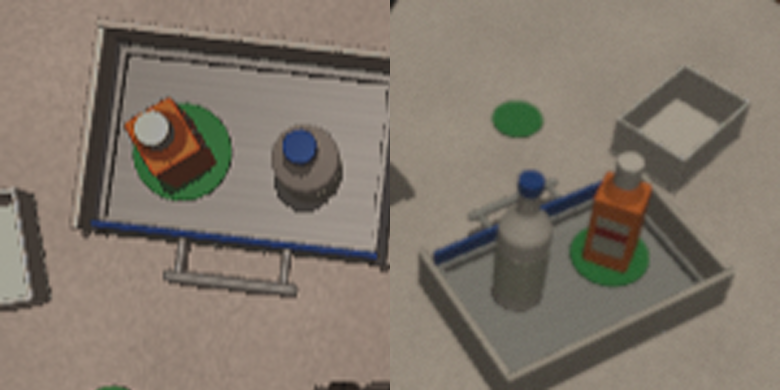

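```bash
python3 -c "
from workcell import robot
print(robot.finish_job())"
```

```text
the job is handed in; nothing more can be done
None
```

The orange bottle is standing on the large green coaster, the tray is pushed home, and I handed the job in at about 22 s. `finish_job` gave no verdict.

- **Placing:** I lifted the bottle across its 52 mm sides, stood it up in the air and lowered it until it touched. I then let go with about 0 N left on the gripper. The wrist read about 11 N upward at most as it was set down. Afterwards the pictures put the bottle 1–7 mm from the coaster's centre, depending on the view (limit 22 mm).
- **Tray:** I pushed the handle slowly until it stopped against something solid. The tray moved about 83 mm, which matches the roughly 85 mm I estimated it was pulled out. I took the solid stop and the blue panel sitting flush with the side walls as home, and did not measure the last millimetres.
- **Last picture:** Both bottles are upright, the coaster looks flat, the basket has not visibly moved, and the arm is clear of everything. I did not measure the cup or the carton again, but the arm never came near either of them.
- **Disagreements:**
    - Before setting down, the camera fit suggested the bottle was tilted about 0.026 rad and off by about 5 mm. I corrected both, the tilt only in part.
    - The bottle touched down about 7 mm later than that fit predicted.
    - At the stop I pushed a little harder than needed, with the force reading about 35 N horizontally and 27 N vertically. That was through the fingertips on the handle.

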